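# Book in a belt tensioner and hold it wound to its stop

### The job

Book in the belt tensioner for its test: pick up the hand scanner, aim it at the bar-code label on the tensioner's plate from about 20 cm away and hold it steady on the label for two seconds, then stand it upright back on the bench and let go of it. Then wind the tensioner's arm against its spring all the way to its stop pin and finish while holding it there with the fingers on the arm: do not let it go at the end. Leave the flanged collar, the coil spring and the blue dish alone.

Things in the scene. Friction and masses are not known exactly. Their poses are not given: they have to be found in the camera images.
- scanner_grip (a point): Hand scanner of grey plastic, standing on a round foot 80 mm across on the bench, 146 mm tall, about 0.25 kg (varies). This point is the centre of its level upper block (66 long in x, 40 wide in y, 46 mm high, flat sides), 123 mm above the underside of the foot, on the foot's axis: take it here from above with the fingers on the two 40 mm wide sides. x points to the scanner's front (the side of the slanted snout), z up.
- scanner_window (a point): Centre of the scanner's reading window, at the end of the snout: 61 mm ahead (scanner x) of the grip point and 31 mm below it. This frame's x axis is the reading beam, which goes straight out of the window forward and 45 degrees downward; y is the scanner's y. The scanner reads by itself, without a trigger, 80 to 300 mm in front of the window.
- label (a point): Centre of the white bar-code label (48 x 60 mm) lying flat, facing up, on the tensioner's base plate, 13 mm above the bench. It can be read from any side. Axes are the plate's: the pivot lies 95 mm from it in the plate's -y direction. The plate is 200 mm in x by 220 mm in y, 12 mm thick, bolted down; the label lies centred in x, 45 mm in from the +y edge.
- pivot (a point): Point on the vertical pivot axis of the tensioner, at the top of the arm's hub, 66 mm above the bench (a 20 mm wide nut stands 8 mm above it). The body below is a fixed grey drum 74 mm across. Axes as the plate's.
- stud (a point): Steel stud, round, 16 mm across, standing upright on the pulley at the outer end of the sprung arm, 115 mm from the pivot axis. It rises from 84 mm (top of the 54 mm wide black pulley) to 126 mm above the bench; this point is on its axis, 112 mm above the bench. Pinch it from above or push it, or the pulley, sideways. The arm is a flat aluminium bar 28 mm wide, 50 to 62 mm above the bench. Stud and pulley do not turn on the arm.
- tension_arm (a joint): Angle of the tensioner's arm: 0 where its spring holds it at rest against one pin, 1.0 rad at the other pin, the stop; it grows counter-clockwise as seen from above. At 0 the arm points 125 degrees clockwise from the plate's x axis (seen from above). Both pins are 12 mm steel, 66 mm tall, 59 mm from the pivot axis. The spring always turns it back towards 0: at the stud it takes about 5 N to start it and about 9 N at the stop; let go, it snaps back.
- scanner: The scanner as a whole: origin at the centre of the underside of its foot, x to its front, z up.
- tensioner: The bolted-down tensioner with its plate and arm: origin on the pivot axis at bench level, axes as the plate's.
- collar: Bystander: turned steel collar with a flange, 68 mm across, 34 mm tall, standing near the scanner (the two swap places). Origin at its underside.
- spring: Bystander: black coil spring standing on end, 45 mm across, 70 mm tall. Origin at its underside.
- dish: Bystander: blue flanged steel dish, 224 mm across, 50 mm tall. Origin at its underside.
There are look-alikes about, which are no part of the job. Of the things that look like the scanner, take the one that is farthest to the robot's right at the start.

How it is judged (in metres and radians):
On the way, in this order (a step that is already met when the one before it is completed fails the run):
1. the scanner, held in the fingers, is kept aimed at the label, steady, for a second (contact force between the fingers and scanner above 1 N and x of label in the frame of scanner_window between 0.07 and 0.31 m and y of label in the frame of scanner_window between -0.022 and 0.022 m and z of label in the frame of scanner_window between -0.018 and 0.018 m and linear speed of scanner below 0.03 m/s and angular speed of scanner below 0.2 rad/s), for 1 s.
2. the scanner stands upright on the bench again, let go (contact force between the fingers and scanner below 0.1 N and angle between scanner's own z axis and vertical below 0.1 rad and height (world z) of scanner below 0.005 m and linear speed of scanner below 0.03 m/s), for 0.2 s.
At the end, for the whole second after the job is handed in: The arm is held at its stop (joint above 0.94 of 1.0 rad, still) by the fingers pressing on it with more than 3 N, through the last second; the scanner stands upright (within 0.1 rad) on the bench, touched neither by the fingers nor by the tensioner (all of step 2 and value of joint tension_arm above 0.94 rad and velocity of joint tension_arm between -0.1 and 0.1 rad/s and contact force between the fingers and tension_arm above 3 N and contact force between scanner and tensioner below 0.1 N); the arm keeps its last pose, push and grip.
It fails at once if the collar is moved more than 30 mm (distance of collar from where it was at the start of the episode above 0.03 m).
It fails at once if the coil spring is moved more than 30 mm (distance of spring from where it was at the start of the episode above 0.03 m).
It fails at once if the dish is moved more than 30 mm (distance of dish from where it was at the start of the episode above 0.03 m).
It also fails if it takes over 67 s, if anything falls off the work surface, if the arm or the gripper's body presses on something with over 40 N, if the wrist force passes 120 N, or if a joint passes its speed limit or range.

### The arm

A 6-joint arm with a two-finger parallel gripper is mounted at the origin on the work surface. World frame = base frame: x ahead of the robot, y to its left, z up, the work surface at z = 0. Lengths are in mm, angles in rad, forces in N, time in s.
With the tool pointing down it reaches from about 300 to 775 mm from the base axis. Payload 14.6 kg.
Tool frame: the origin (TCP) lies at the very end of the fingers, on their centre line; the grasp point (between the pads) lies 19 mm behind it; z points along the fingers, y is the direction in which the jaws open and shut (so a half turn about z gives the same grasp; the last joint's range is limited). The gripper opens to 94 mm and grips with 3 to 60 N. Pads are 16 mm wide; open, the fingers measure 119 mm over their backs; the gripper's body (75 mm by 177 mm) begins 78 mm behind the grasp point.
Start: joints at [-1.371, 0.3, 1.521, -0, 1.321, -0.067], TCP at [144.999, -530.532, 205.446] pointing down, gripper open.
Joint ranges: [-3.03, 3.03], [-0.79, 2.21], [0.23, 2.52], [-1.04, 4.18], [0, 3.07], [-2.55, 2.55]. Speed limits (rad/s): [2.22, 2.22, 2.57, 3.14, 3.14, 3.14].

### API

Orientations are given as [roll, pitch, yaw] about the fixed x, y, z axes, in that order (R = Rz(yaw) Ry(pitch) Rx(roll)).
In Python, from cell import manip gives the robot as it stands.
- The arm moves only by the shell command python3 -m pendant 'ROWS' [FORCE]. ROWS is JSON, a list of rows, each an object with "claw": the finger opening in m, from 0 to 0.094; "delta_pos": the shift along the tool's x, y, z in m, a list of three; "rotation": the turn, a rotation vector about the tool's x, y, z in rad, a list of three. A call has 1 to 10 rows; each row is the pose to reach, as a shift and turn from the pose measured when the call began, along the tool's axes at that moment; what a row does not reach only later rows make up. A row lasts 1/8 s, in which the tool goes at most 62.5 mm and 10.7 degrees, less where a joint would pass 70% of its speed; a pose out of reach is approached as far as the arm can. A call with a gripper value outside its range is refused whole. The fingers move at their own pace and stop on an object; FORCE is the grip in N (left out, the last holds). Time passes only in rows, so rows that repeat a pose let the fingers close. It gives the time, the measured TCP pose, the force and the opening at its end, in the units of the state.
- manip.read_state(): the state, without advancing time (a new reading comes with each control period).
- manip.camera(name): name is "scene" or "top" or "wrist"; returns the picture (400x640x3 uint8, red, green, blue); there is no depth.
- manip.camera_model(name): a dict with "fx", "fy", "cx", "cy" (pixels), "cam_to_world" (4x4, takes a point from camera to world coordinates); the wrist camera has in their place "T_tool_cam" (4x4, takes a point from camera to tool coordinates, whose origin is the TCP and whose axes are the flange's). Camera axes: x right, y up, looking along -z (the intrinsics and any distortion apply to the point x, -y, -z); pixel columns grow to the right and rows downward; lengths in mm; the calibration is good to about 2 mm. A picture is of the moment at which its call begins: read the wrist's pose just before it. camera_model takes no time and is no camera call.
- manip.sign_off(): hands the job in, once; it reports no verdict.
The state is a dict: "clock": time; "joints": joint angles; "qd": joint speeds; "effort": joint torques, N m; "eef_pos": TCP position; "eef_rot": TCP orientation; "wrist_force": force on the tool from outside, world axes, zero at the start; "moment": the same for the moment, N m; "finger_gap": finger opening in mm.
Only numpy, scipy, OpenCV 4.12 (cv2) and the standard library are available. Lean on these libraries where they do the work, as an engineer would, in place of code of your own. Each camera call takes 0.05 s, during which the arm holds its last target.

## Working session

There is one attempt and no reset: what is moved stays moved. The work goes in short steps, Python scripts to look and compute and a shell command to move; the robot and the scene stay as the last step left them, time stands still between calls to the robot, and variables do not carry over. Pictures are saved under pics/ and viewed, and the job is handed in when it is done.

```bash
ls; mkdir -p pics; python3 - <<'E'
from cell import manip
import cv2,numpy as np
print(manip.read_state())
for n in("scene","top","wrist"):
    im=manip.camera(n); cv2.imwrite(f"pics/{n}0.png",im[:,:,::-1]); m=manip.camera_model(n); print(n,{k:np.round(v,3).tolist() if not isinstance(v,str) else v for k,v in m.items()})
E
```

```text
pics
{'clock': 0.0, 'joints': array([-1.37063196e+00,  3.00462205e-01,  1.52161295e+00, -2.97826263e-05,
        1.32067683e+00, -6.65926437e-02]), 'qd': array([ 0.00050134, -0.0003104 , -0.00072155, -0.0004194 , -0.00086461,
        0.00146739]), 'effort': array([-1.91110121e-03, -5.31809235e+01, -3.52733588e+01,  7.07719359e-02,
        2.44157261e-02, -8.48927789e-05]), 'eef_pos': array([ 144.92207722, -530.28285047,  204.87772436]), 'eef_rot': array([-3.14043397e+00, -4.83624960e-05,  2.66764368e-01]), 'wrist_force': array([ 0.36099781,  0.8418329 , -0.20278965]), 'moment': array([ 0.02651967, -0.02172461, -0.0260994 ]), 'finger_gap': 94.26044228593116}
scene {'fx': 451.727, 'fy': 451.727, 'cx': 324.356, 'cy': 198.338, 'cam_to_world': [[-0.857, -0.406, 0.317, 923.226], [0.516, -0.683, 0.517, 795.316], [0.006, 0.607, 0.795, 1223.197], [0.0, 0.0, 0.0, 1.0]]}
top {'fx': 419.157, 'fy': 419.157, 'cx': 321.481, 'cy': 198.301, 'cam_to_world': [[0.023, 0.999, -0.048, 427.541], [-1.0, 0.023, 0.019, 58.98], [0.02, 0.048, 0.999, 1217.513], [0.0, 0.0, 0.0, 1.0]]}
wrist {'fx': 336.789, 'fy': 336.789, 'cx': 322.68, 'cy': 195.359, 'T_tool_cam': [[0.001, 0.967, 0.255, 74.101], [1.0, -0.0, -0.001, -0.168], [-0.001, 0.255, -0.967, -179.97], [0.0, 0.0, 0.0, 1.0]]}
```

View pics/scene0.png

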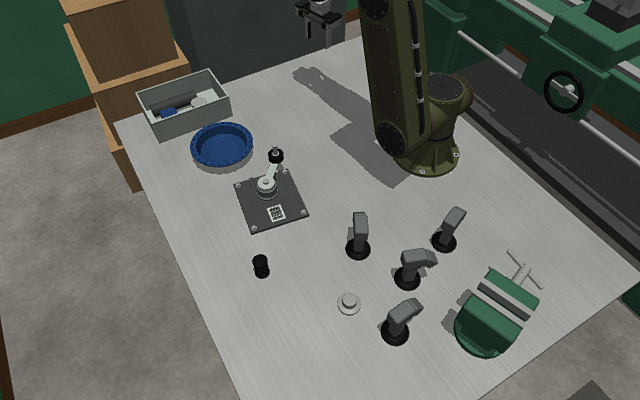

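View pics/top0.png

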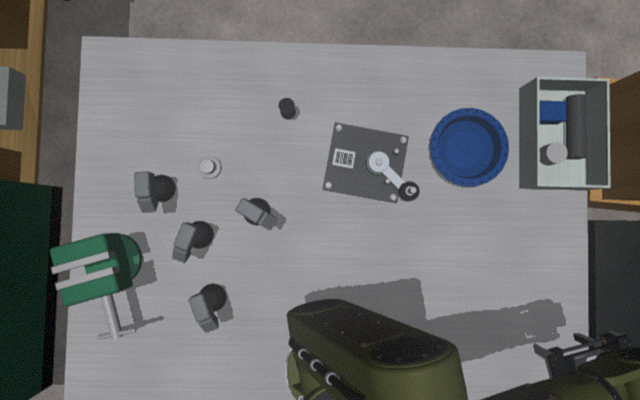

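View pics/wrist0.png

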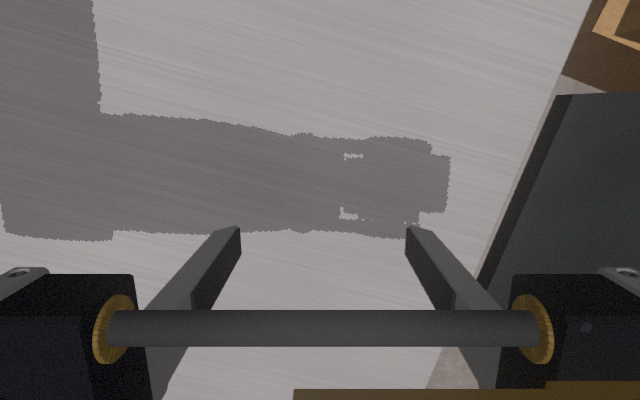

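The top view shows four scanner-like things at (155,188), (190,238), (208,305) and (257,210). Image right is −y, the robot's right, so (257,210) is the one farthest right. I'll confirm that with enlarged crops.

```bash
cat > h.py <<'E'
import numpy as np
from cell import manip
def ray(n,u,v,T=None):
    m=manip.camera_model(n)
    d=np.array([(u-m['cx'])/m['fx'],-(v-m['cy'])/m['fy'],-1.])
    M=np.array(m['cam_to_world']) if T is None else T@np.array(m['T_tool_cam'])
    return M[:3,3],M[:3,:3]@d
def plane(n,u,v,z,T=None):
    o,d=ray(n,u,v,T); return o+d*(z-o[2])/d[2]
def proj(n,P,T=None):
    m=manip.camera_model(n)
    M=np.array(m['cam_to_world']) if T is None else T@np.array(m['T_tool_cam'])
    p=M[:3,:3].T@(np.array(P)-M[:3,3])
    return np.array([m['cx']+m['fx']*p[0]/-p[2], m['cy']-m['fy']*p[1]/-p[2]])
def tri(rays):
    A=np.zeros((3,3));b=np.zeros(3)
    for o,d in rays:
        d=d/np.linalg.norm(d);Q=np.eye(3)-np.outer(d,d);A+=Q;b+=Q@o
    return np.linalg.solve(A,b)
E
python3 - <<'E'
import cv2
from h import *
print({n:manip.camera_model(n).keys() for n in("top","wrist")})
for u,v in((257,210),(155,188),(190,238),(208,305)): print(plane("top",u,v,100))
a=cv2.imread("pics/top0.png");s=cv2.imread("pics/scene0.png")
A=cv2.resize(a[180:240,220:300],None,fx=5,fy=5,interpolation=2)
B=cv2.resize(s[200:270,330:410],None,fx=5,fy=5,interpolation=2)[:300]
B=cv2.resize(s[203:263,330:410],None,fx=5,fy=5,interpolation=2)
C=cv2.resize(a[110:212,310:430],None,fx=3.3,fy=2.94,interpolation=2)
C=cv2.resize(a[110:210,310:430],None,fx=3,fy=3,interpolation=2)
cv2.imwrite("pics/crop1.png",np.hstack([A,B]))
cv2.imwrite("pics/crop2.png",cv2.resize(a[110:210,310:430],None,fx=6,fy=6,interpolation=2)[:600])
E
```

```text
{'top': dict_keys(['fx', 'fy', 'cx', 'cy', 'cam_to_world']), 'wrist': dict_keys(['fx', 'fy', 'cx', 'cy', 'T_tool_cam'])}
[446.07608194 208.27139965 100.        ]
[498.18690661 479.60570913 100.        ]
[368.12703226 382.45426199 100.        ]
[194.05647321 328.98474045 100.        ]
```

View pics/crop1.png

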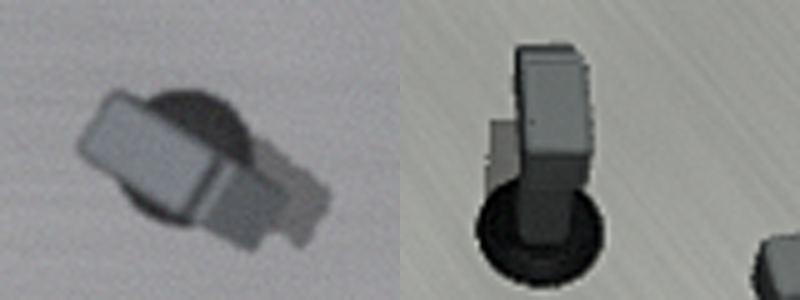

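View pics/crop2.png

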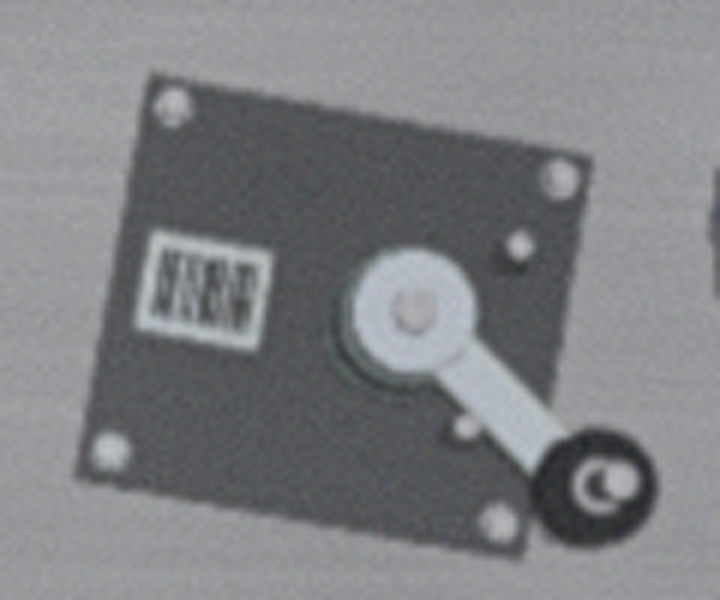

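```bash
cat > meas.py <<'E'
import cv2
from h import *
a=cv2.imread("pics/top0.png")
# label
g=cv2.cvtColor(a,cv2.COLOR_BGR2GRAY)
roi=np.zeros_like(g);roi[145:175,328:360]=255
k=cv2.morphologyEx(((g>120)&(roi>0)).astype('uint8'),cv2.MORPH_CLOSE,np.ones((7,7)))
c=max(cv2.findContours(k,0,2)[0],key=cv2.contourArea);r=cv2.minAreaRect(c);print("label",r)
L=plane("top",*r[0],13);print("label",L)
# plate corners (crop/6+310,110)
cs=np.array([(150,73),(592,157),(522,558),(75,478)])/6+[310,110]
W=np.array([plane("top",*p,12) for p in cs]);print(W.round(1))
pc=W.mean(0)
ex=(W[0]-W[3]+W[1]-W[2]);ey=(W[0]-W[1]+W[3]-W[2])
print("yaw plate",np.degrees([np.arctan2(ex[1],ex[0]),np.arctan2(-ey[0],ey[1])]),np.linalg.norm(ex)/2,np.linalg.norm(ey)/2)
y=ey/np.linalg.norm(ey);print("label from plate",pc+65*y,"pivot",pc-30*y)
P=plane("top",310+415/6,110+310/6,74);print("pivot nut",P)
print("label scene", [plane("scene",276,213,13)])
print("stud top",plane("top",310+622/6,110+481/6,126))
# scanner block top z=146
q=np.array([(112,90),(222,155),(190,222),(78,155)])/5+[220,180]
B=np.array([plane("top",*p,146) for p in q]);print(B.round(1),B.mean(0));d=(B[1]-B[0]+B[2]-B[3]);print("heading",np.degrees(np.arctan2(d[1],d[0])),np.linalg.norm(d)/2)
print("foot",plane("top",220+188/5,180+157/5,8), plane("scene",330+140/5,203+230/5,8))
for n,p in dict(spring=(287,107),collar=(208,167)).items(): print(n,plane("top",*p,40))
E
python3 meas.py
```

```text
label ((340.0, 157.00001525878906), (29.10427474975586, 17.947635650634766), 14.03624439239502)
label [606.28052862 -14.94699839  13.        ]
[[ 707.9    1.6   12. ]
 [ 672.6 -213.9   12. ]
 [ 477.  -182.5   12. ]
 [ 510.4   33.5   12. ]]
yaw plate [-9.15146751 -9.05265106] 199.04112469280824 218.5322742464554
label from plate [602.19645925 -26.13269924  12.        ] pivot [ 587.24896739 -119.94939545   12.        ]
pivot nut [ 587.06977352 -119.29367733   74.        ]
label scene [array([607.9265229, -21.7539583,  13.       ])]
stud top [ 507.00167489 -203.07693778  126.        ]
[[475.  240.2 146. ]
 [443.2 183.2 146. ]
 [408.8 198.5 146. ]
 [441.5 256.4 146. ]] [442.1296521  219.56238934 146.        ]
heading -119.38146593996619 65.85150199414481
foot [443.61715364 218.7214959    8.        ] [450.43282074 228.36468055   8.        ]
spring [741.11929957 140.14181078  40.        ]
collar [564.57698297 357.02518042  40.        ]
```

Plate and scene measurements agree. Label is about (603,−25,13), pivot (587,−119.5), plate yaw −9.1°. The scanner is at (443,219) with heading about −119.4°. The crop shows a single grey scanner at (257,210) with its snout to the lower right. Next I'll go above it.

```bash
cat > d.py <<'E'
import sys
from h import *
from scipy.spatial.transform import Rotation as R
s=manip.read_state()
x,y,z,yaw=map(float,sys.argv[1:5])
Rc=R.from_euler('xyz',s['eef_rot']);Rt=R.from_euler('xyz',[np.pi,0,np.radians(yaw)])
print("dpos",(Rc.inv().apply(np.array([x,y,z])-s['eef_pos'])/1000).round(4),"rot",(Rc.inv()*Rt).as_rotvec().round(4))
print('t',round(s['clock'],2),s['eef_pos'].round(1),np.degrees(s['eef_rot']).round(2),'F',s['wrist_force'].round(1),s['finger_gap'].round(1),'q',s['joints'].round(2))
E
python3 d.py 400 -120 260 40;python3 d.py 442 219 260 60.6
```

```text
dpos [ 0.3542 -0.3287 -0.0547] rot [-8.000e-04 -2.000e-04 -4.314e-01]
dpos [ 0.4841 -0.6446 -0.0544] rot [-7.000e-04 -4.000e-04 -7.909e-01]Traceback (most recent call last):
  File "d.py", line 8, in <module>
    print('t',round(s['clock'],2),s['eef_pos'].round(1),np.degrees(s['eef_rot']).round(2),'F',s['wrist_force'].round(1),s['finger_gap'].round(1),'q',s['joints'].round(2))
                                                                                                                        ^^^^^^^^^^^^^^^^^^^^^
AttributeError: 'float' object has no attribute 'round'
Traceback (most recent call last):
  File "d.py", line 8, in <module>
    print('t',round(s['clock'],2),s['eef_pos'].round(1),np.degrees(s['eef_rot']).round(2),'F',s['wrist_force'].round(1),s['finger_gap'].round(1),'q',s['joints'].round(2))
                                                                                                                        ^^^^^^^^^^^^^^^^^^^^^
AttributeError: 'float' object has no attribute 'round'
```

```bash
sed -i "s/s\['finger_gap'\].round(1)/round(s['finger_gap'],1)/" d.py
python3 -m pendant '[{"claw":0.094,"delta_pos":[0.354,-0.329,-0.055],"rotation":[0,0,-0.43]},{"claw":0.094,"delta_pos":[0.354,-0.329,-0.055],"rotation":[0,0,-0.43]},{"claw":0.094,"delta_pos":[0.354,-0.329,-0.055],"rotation":[0,0,-0.43]},{"claw":0.094,"delta_pos":[0.354,-0.329,-0.055],"rotation":[0,0,-0.43]},{"claw":0.094,"delta_pos":[0.354,-0.329,-0.055],"rotation":[0,0,-0.43]},{"claw":0.094,"delta_pos":[0.354,-0.329,-0.055],"rotation":[0,0,-0.43]},{"claw":0.094,"delta_pos":[0.354,-0.329,-0.055],"rotation":[0,0,-0.43]},{"claw":0.094,"delta_pos":[0.354,-0.329,-0.055],"rotation":[0,0,-0.43]}]' 40
python3 d.py 442 219 260 60.6
```

```text
clock: 1.15
eef_pos: [400.4, -117.6, 260.7]
eef_rot: [-3.141, -0.001, 0.698]
wrist_force: [0.3, -1.5, -1.0]
finger_gap: 94.2
dpos [ 0.2481 -0.2312  0.0009] rot [-3.000e-04 -7.000e-04 -3.598e-01]
t 1.15 [ 400.4 -117.6  260.7] [-1.7998e+02 -4.0000e-02  3.9980e+01] F [ 0.3 -1.5 -1. ] 94.2 q [-0.37 -0.04  1.78  0.    1.41  0.5 ]
```

```bash

python3 -m pendant '[{"claw":0.094,"delta_pos":[0.248,-0.231,0],"rotation":[0,0,-0.36]},{"claw":0.094,"delta_pos":[0.248,-0.231,0],"rotation":[0,0,-0.36]},{"claw":0.094,"delta_pos":[0.248,-0.231,0],"rotation":[0,0,-0.36]},{"claw":0.094,"delta_pos":[0.248,-0.231,0],"rotation":[0,0,-0.36]},{"claw":0.094,"delta_pos":[0.248,-0.231,0],"rotation":[0,0,-0.36]},{"claw":0.094,"delta_pos":[0.248,-0.231,0],"rotation":[0,0,-0.36]},{"claw":0.094,"delta_pos":[0.248,-0.231,0],"rotation":[0,0,-0.36]},{"claw":0.094,"delta_pos":[0.248,-0.231,0],"rotation":[0,0,-0.36]}]'
cat > w.py <<'E'
import sys,cv2
from h import *
from scipy.spatial.transform import Rotation as R
def snap(name):
    s=manip.read_state();T=np.eye(4);T[:3,:3]=R.from_euler('xyz',s['eef_rot']).as_matrix();T[:3,3]=s['eef_pos']
    im=manip.camera("wrist");cv2.imwrite(f"pics/{name}.png",im[:,:,::-1]);np.save(f"pics/{name}.npy",T);print(s['eef_pos'],s['eef_rot'])
if __name__=="__main__": snap(sys.argv[1])
E
python3 w.py w1
```

```text
clock: 2.15
eef_pos: [442.0, 218.1, 260.8]
eef_rot: [-3.141, -0.0, 1.058]
wrist_force: [0.8, 1.1, 0.8]
finger_gap: 94.1
[441.96457469 218.05709141 260.78868447] [-3.14136545e+00 -2.76864837e-04  1.05753609e+00]
```

View pics/w1.png

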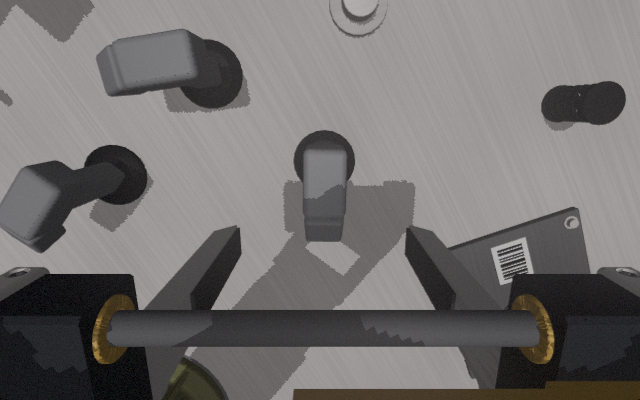

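The scanner's block runs from about (304,150) to (346,215), snout downward, foot centred at (324,160). The label is at (512,261).

```bash
python3 - <<'E'
import cv2
from h import *
T=np.load("pics/w1.npy")
for P in([475.,240.2,146],[443.2,183.2,146],[408.8,198.5,146],[441.5,256.4,146],[443,219,8],[603,-25,13]): print(P,proj("wrist",P,T).round(1))
print("label",plane("wrist",512,261,13,T),"foot",plane("wrist",324,160,8,T))
im=cv2.imread("pics/w1.png");cv2.imwrite("pics/w1c.png",np.hstack([cv2.resize(im[120:250,270:380],None,fx=4,fy=4,interpolation=2),cv2.resize(im[200:330,470:558],None,fx=4,fy=4,interpolation=2)]))
E
```

```text
[475.0, 240.2, 146] [342.9 152. ]
[443.2, 183.2, 146] [342.1 222.5]
[408.8, 198.5, 146] [301.6 226.1]
[441.5, 256.4, 146] [300.6 154.6]
[443, 219, 8] [322.8 164.3]
[603, -25, 13] [509.8 260.9]
label [605.59056253 -26.71564741  13.        ] foot [447.13815311 223.18807436   8.        ]
```

View pics/w1c.png

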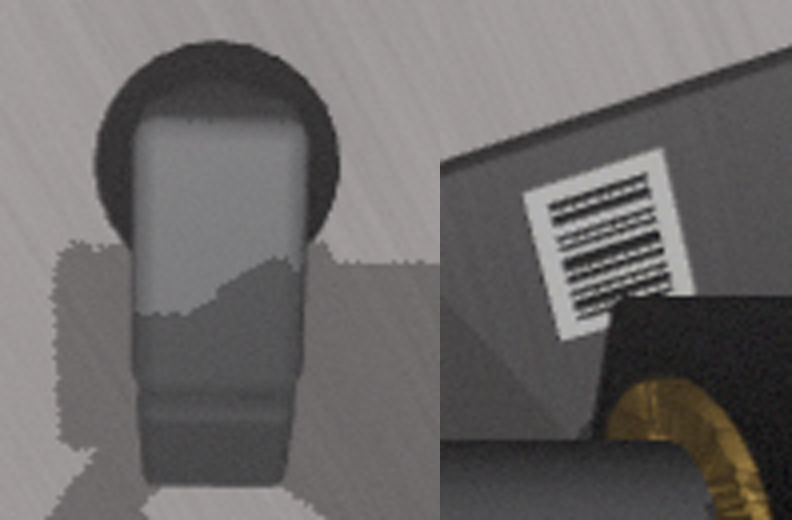

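```bash
python3 - <<'E'
from h import *
T=np.load("pics/w1.npy")
B=np.array([plane("wrist",*p,146,T) for p in((303.5,149.5),(347,149.5),(345.3,218),(303.3,218))])
print(B.round(1),B.mean(0));d=B[3]-B[0]+B[2]-B[1];print(np.degrees(np.arctan2(d[1],d[0])),np.linalg.norm(d)/2,np.linalg.norm(B[1]-B[0]))
print(plane("wrist",513.1,261.4,13,T))
F=plane("wrist",270+217/4,120+162/4,6,T);print("foot",F)
E
python3 d.py 444 221 105 60.6; python3 d.py 444 221 150 60.6
```

```text
[[446.  259.  146. ]
 [479.1 240.3 146. ]
 [447.9 185.6 146. ]
 [414.1 204.6 146. ]] [446.78082686 222.38390504 146.        ]
-120.04664103078939 63.04368460903426 38.01422210885718
[606.69898208 -28.03360328  13.        ]
foot [446.95695076 222.1835131    6.        ]
dpos [3.60e-03 1.00e-04 1.56e-01] rot [-0.     -0.0007 -0.0008]
t 2.2 [442.1 217.8 261. ] [-1.800e+02 -4.000e-02  6.055e+01] F [ 0.  -0.3 -0. ] 94.0 q [0.38 0.13 1.6  0.   1.41 0.9 ]
dpos [3.60e-03 1.00e-04 1.11e-01] rot [-0.     -0.0007 -0.0008]
t 2.2 [442.1 217.8 261. ] [-1.800e+02 -4.000e-02  6.055e+01] F [ 0.  -0.3 -0. ] 94.0 q [0.38 0.13 1.6  0.   1.41 0.9 ]
```

```bash
python3 d.py 445.7 221.7 104 60.3
python3 -m pendant '[{"claw":0.094,"delta_pos":[0.005,0.001,0.06],"rotation":[0,0,0]},{"claw":0.094,"delta_pos":[0.005,0.001,0.11],"rotation":[0,0,0.004]},{"claw":0.094,"delta_pos":[0.005,0.001,0.14],"rotation":[0,0,0.004]},{"claw":0.094,"delta_pos":[0.005,0.001,0.157],"rotation":[0,0,0.004]},{"claw":0.094,"delta_pos":[0.005,0.001,0.157],"rotation":[0,0,0.004]},{"claw":0.03,"delta_pos":[0.005,0.001,0.157],"rotation":[0,0,0.004]},{"claw":0.03,"delta_pos":[0.005,0.001,0.157],"rotation":[0,0,0.004]},{"claw":0.03,"delta_pos":[0.005,0.001,0.157],"rotation":[0,0,0.004]},{"claw":0.03,"delta_pos":[0.005,0.001,0.157],"rotation":[0,0,0.004]},{"claw":0.03,"delta_pos":[0.005,0.001,0.157],"rotation":[0,0,0.004]}]' 40
python3 d.py 445 221 180 60.3
```

```text
dpos [0.005  0.0013 0.157 ] rot [-0.     -0.0007  0.0044]
t 2.2 [442.1 217.8 261. ] [-1.800e+02 -4.000e-02  6.055e+01] F [ 0.  -0.3 -0. ] 94.0 q [0.38 0.13 1.6  0.   1.41 0.9 ]
clock: 3.45
eef_pos: [445.5, 221.8, 104.1]
eef_rot: [3.142, -0.001, 1.053]
wrist_force: [-0.0, -0.1, 0.5]
finger_gap: 47.6
dpos [-0.0009  0.     -0.0759] rot [ 0.     -0.0007  0.0004]
t 3.45 [445.5 221.8 104.1] [ 1.800e+02 -4.000e-02  6.033e+01] F [-0.  -0.1  0.5] 47.6 q [0.39 0.3  1.78 0.   1.07 0.91]
```

```bash

python3 -m pendant '[{"claw":0.03,"delta_pos":[0,0,0],"rotation":[0,0,0]},{"claw":0.03,"delta_pos":[0,0,0],"rotation":[0,0,0]},{"claw":0.03,"delta_pos":[0,0,0],"rotation":[0,0,0]},{"claw":0.03,"delta_pos":[0,0,0],"rotation":[0,0,0]},{"claw":0.03,"delta_pos":[0,0,-0.01],"rotation":[0,0,0]},{"claw":0.03,"delta_pos":[0,0,-0.03],"rotation":[0,0,0]},{"claw":0.03,"delta_pos":[0,0,-0.05],"rotation":[0,0,0]},{"claw":0.03,"delta_pos":[0,0,-0.062],"rotation":[0,0,0]},{"claw":0.03,"delta_pos":[0,0,-0.062],"rotation":[0,0,0]}]' 40
python3 - <<'E'
import numpy as np
g=np.array([445.6,221.8]);
for L in ([602.5,-25.5],[606.7,-28]):
  L=np.array(L); d=L-g; h=np.arctan2(d[1],d[0]); print(np.degrees(h),np.hypot(*d), L-202*d/np.hypot(*d))
E
python3 d.py 494 143 166 122.8
```

```text
clock: 4.58
eef_pos: [445.7, 221.9, 166.7]
eef_rot: [3.141, -0.002, 1.053]
wrist_force: [-0.4, 0.6, -2.6]
finger_gap: 39.8
-57.6068305105198 292.87352219004026 [494.28332079 145.0671432 ]
-57.181385617439126 297.24274591653204 [497.21978409 141.75889469]
dpos [-0.0446  0.081   0.0007] rot [ 0.0016 -0.0011 -1.0904]
t 4.58 [445.7 221.9 166.7] [ 1.7996e+02 -1.0000e-01  6.0330e+01] F [-0.4  0.6 -2.6] 39.8 q [0.39 0.22 1.72 0.   1.2  0.91]
```

```bash
python3 d.py 495.6 143.5 166 122.7
python3 -m pendant '[{"claw":0.03,"delta_pos":[-0.008,0.014,0],"rotation":[0,0,-0.18]},{"claw":0.03,"delta_pos":[-0.016,0.028,0],"rotation":[0,0,-0.36]},{"claw":0.03,"delta_pos":[-0.024,0.042,0],"rotation":[0,0,-0.54]},{"claw":0.03,"delta_pos":[-0.032,0.056,0],"rotation":[0,0,-0.72]},{"claw":0.03,"delta_pos":[-0.040,0.070,0],"rotation":[0,0,-0.90]},{"claw":0.03,"delta_pos":[-0.043,0.081,0],"rotation":[0,0,-1.05]},{"claw":0.03,"delta_pos":[-0.043,0.082,0.001],"rotation":[0,0,-1.089]},{"claw":0.03,"delta_pos":[-0.043,0.082,0.001],"rotation":[0,0,-1.089]},{"claw":0.03,"delta_pos":[-0.043,0.082,0.001],"rotation":[0,0,-1.089]},{"claw":0.03,"delta_pos":[-0.043,0.082,0.001],"rotation":[0,0,-1.089]}]'
python3 d.py 495.6 143.5 166 122.7
python3 w.py w2; python3 - <<'E'
from cell import manip
import cv2
for n in("scene","top"): cv2.imwrite(f"pics/{n}1.png",manip.camera(n)[:,:,::-1])
a=cv2.imread("pics/top1.png");s=cv2.imread("pics/scene1.png")
import numpy as np
cv2.imwrite("pics/c3.png",np.hstack([cv2.resize(s[140:280,200:400],None,fx=2,fy=2,interpolation=2),cv2.resize(a[110:250,220:420],None,fx=2,fy=2,interpolation=2)]))
E
```

```text
dpos [-0.0434  0.0822  0.0007] rot [ 0.0016 -0.0011 -1.0886]
t 4.58 [445.7 221.9 166.7] [ 1.7996e+02 -1.0000e-01  6.0330e+01] F [-0.4  0.6 -2.6] 39.8 q [0.39 0.22 1.72 0.   1.2  0.91]
clock: 5.82
eef_pos: [495.5, 144.0, 165.6]
eef_rot: [3.14, -0.0, 2.142]
wrist_force: [-0.3, -0.3, -2.8]
finger_gap: 39.5
dpos [-0.0005 -0.0002 -0.0004] rot [ 0.0018 -0.0002  0.    ]
t 5.83 [495.5 144.  165.6] [ 1.799e+02 -1.000e-02  1.227e+02] F [-0.3 -0.3 -2.8] 39.5 q [ 0.21  0.26  1.67  0.    1.21 -0.36]
[495.48816038 144.04795036 165.61055019] [ 3.13981441e+00 -1.79790126e-04  2.14154727e+00]
```

View pics/w2.png

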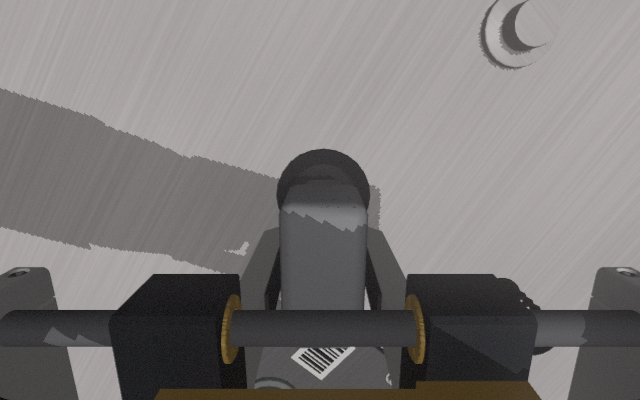

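View pics/c3.png

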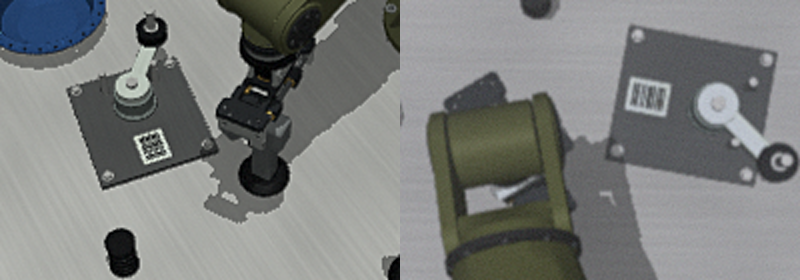

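The wrist view shows the label at about (323,358) on the scanner's centreline, with the foot centred near x=323. I'll check pitch and label against predictions.

```bash
python3 - <<'E'
from h import *
T=np.load("pics/w2.npy")
g=T[:3,3]
print("label pred",proj("wrist",[604.5,-26.7,13],T))
h=np.radians(122.7);y=np.array([-np.sin(h),np.cos(h),0])
ez=np.array([0,0,1])
t=np.radians(-9.1);ex=np.array([np.cos(t),np.sin(t),0]);ey=np.array([-np.sin(t),np.cos(t),0])
for a,b in((24,30),(24,-30),(-24,-30),(-24,30)): print("label corner",proj("wrist",np.array([604.5,-26.7,13])+a*ex+b*ey,T).round(1))
b=np.array([np.cos(h),np.sin(h),0])
for z in(62,68): 
  c=np.array([g[0],g[1],z]);print("foot back edge",proj("wrist",c+40*b,T), "sides",proj("wrist",c+40*y,T),proj("wrist",c-40*y,T))
E
python3 -c "
import cv2;im=cv2.imread('pics/w2.png');cv2.imwrite('pics/w2c.png',cv2.resize(im[140:400,240:400],None,fx=2.3,fy=2.3,interpolation=2))"
```

```text
label pred [321.78263737 351.85602662]
label corner [354.4 347.2]
label corner [320.  379.1]
label corner [289.4 356.5]
label corner [323.6 323.2]
foot back edge [322.36769889 148.18271971] sides [276.37146629 194.23949459] [368.2896215  194.27644056]
foot back edge [322.37232399 149.0626825 ] sides [275.4472137  196.01822383] [369.22085845 196.05507964]
```

View pics/w2c.png

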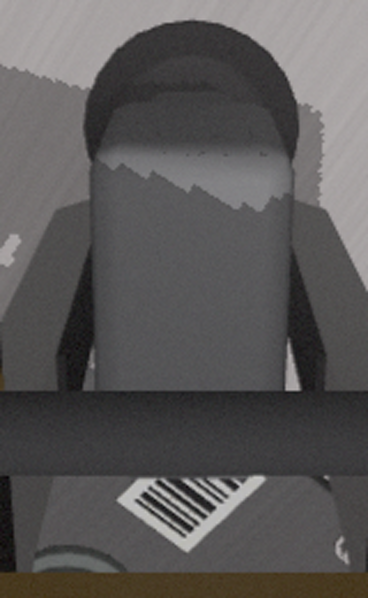

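Label corners agree within 2 px and the scanner isn't tilted in the grip. Next I hold for 2.5 s.

```bash

python3 -m pendant '[{"claw":0.03,"delta_pos":[0,0,0],"rotation":[0,0,0]},{"claw":0.03,"delta_pos":[0,0,0],"rotation":[0,0,0]},{"claw":0.03,"delta_pos":[0,0,0],"rotation":[0,0,0]},{"claw":0.03,"delta_pos":[0,0,0],"rotation":[0,0,0]},{"claw":0.03,"delta_pos":[0,0,0],"rotation":[0,0,0]},{"claw":0.03,"delta_pos":[0,0,0],"rotation":[0,0,0]},{"claw":0.03,"delta_pos":[0,0,0],"rotation":[0,0,0]},{"claw":0.03,"delta_pos":[0,0,0],"rotation":[0,0,0]},{"claw":0.03,"delta_pos":[0,0,0],"rotation":[0,0,0]},{"claw":0.03,"delta_pos":[0,0,0],"rotation":[0,0,0]}]'
python3 -m pendant '[{"claw":0.03,"delta_pos":[0,0,0],"rotation":[0,0,0]},{"claw":0.03,"delta_pos":[0,0,0],"rotation":[0,0,0]},{"claw":0.03,"delta_pos":[0,0,0],"rotation":[0,0,0]},{"claw":0.03,"delta_pos":[0,0,0],"rotation":[0,0,0]},{"claw":0.03,"delta_pos":[0,0,0],"rotation":[0,0,0]},{"claw":0.03,"delta_pos":[0,0,0],"rotation":[0,0,0]},{"claw":0.03,"delta_pos":[0,0,0],"rotation":[0,0,0]},{"claw":0.03,"delta_pos":[0,0,0],"rotation":[0,0,0]},{"claw":0.03,"delta_pos":[0,0,0],"rotation":[0,0,0]},{"claw":0.03,"delta_pos":[0,0,0],"rotation":[0,0,0]}]'
python3 d.py 445.7 221.9 166 60.3
```

```text
clock: 7.22
eef_pos: [495.6, 144.0, 165.7]
eef_rot: [3.14, -0.0, 2.142]
wrist_force: [0.8, 0.4, -2.2]
finger_gap: 39.5
clock: 8.48
eef_pos: [495.6, 144.0, 165.7]
eef_rot: [3.14, -0.0, 2.142]
wrist_force: [-0.3, -0.1, -3.8]
finger_gap: 39.5
dpos [ 0.0925  0.0001 -0.0003] rot [ 0.0017 -0.0012  1.0894]
t 8.47 [495.6 144.  165.7] [ 1.7989e+02 -1.0000e-02  1.2272e+02] F [-0.3 -0.1 -3.8] 39.5 q [ 0.21  0.26  1.67  0.    1.21 -0.36]
```

```bash

python3 -m pendant '[{"claw":0.03,"delta_pos":[0.03,0,0],"rotation":[0.0017,0,0]},{"claw":0.03,"delta_pos":[0.06,0,0],"rotation":[0.0017,0,0]},{"claw":0.03,"delta_pos":[0.09,0,0],"rotation":[0.0017,0,0]},{"claw":0.03,"delta_pos":[0.09,0,0.02],"rotation":[0.0017,0,0]},{"claw":0.03,"delta_pos":[0.09,0,0.04],"rotation":[0.0017,0,0]},{"claw":0.03,"delta_pos":[0.09,0,0.053],"rotation":[0.0017,0,0]},{"claw":0.03,"delta_pos":[0.09,0,0.057],"rotation":[0.0017,0,0]},{"claw":0.03,"delta_pos":[0.09,0,0.059],"rotation":[0.0017,0,0]},{"claw":0.03,"delta_pos":[0.09,0,0.061],"rotation":[0.0017,0,0]},{"claw":0.03,"delta_pos":[0.09,0,0.061],"rotation":[0.0017,0,0]}]'
```

```text
clock: 9.72
eef_pos: [447.1, 219.8, 104.9]
eef_rot: [3.141, -0.0, 2.142]
wrist_force: [-1.6, -0.4, -2.9]
finger_gap: 39.5
```

```bash

python3 -m pendant '[{"claw":0.03,"delta_pos":[0,0,0.0005],"rotation":[0,0,0]},{"claw":0.03,"delta_pos":[0,0,0.001],"rotation":[0,0,0]},{"claw":0.03,"delta_pos":[0,0,0.001],"rotation":[0,0,0]}]'
```

```text
clock: 10.1
eef_pos: [447.2, 219.8, 104.0]
eef_rot: [3.141, 0.0, 2.142]
wrist_force: [0.1, -0.2, -2.4]
finger_gap: 40.1
```

```bash

python3 -m pendant '[{"claw":0.03,"delta_pos":[0,0,0.0005],"rotation":[0,0,0]},{"claw":0.03,"delta_pos":[0,0,0.001],"rotation":[0,0,0]},{"claw":0.03,"delta_pos":[0,0,0.001],"rotation":[0,0,0]}]'
```

```text
clock: 10.48
eef_pos: [447.3, 219.9, 104.0]
eef_rot: [3.14, 0.0, 2.142]
wrist_force: [-3.6, -1.2, 11.1]
finger_gap: 39.5
```

It's now on the bench (11 N), so I open.

```bash

python3 -m pendant '[{"claw":0.05,"delta_pos":[0,0,0],"rotation":[0,0,0]},{"claw":0.07,"delta_pos":[0,0,0],"rotation":[0,0,0]},{"claw":0.09,"delta_pos":[0,0,0],"rotation":[0,0,0]},{"claw":0.094,"delta_pos":[0,0,0],"rotation":[0,0,0]},{"claw":0.094,"delta_pos":[0,0,0],"rotation":[0,0,0]},{"claw":0.094,"delta_pos":[0,0,0],"rotation":[0,0,0]},{"claw":0.094,"delta_pos":[0,0,0],"rotation":[0,0,0]},{"claw":0.094,"delta_pos":[0,0,0],"rotation":[0,0,0]}]'
python3 -m pendant '[{"claw":0.094,"delta_pos":[0,0,-0.03],"rotation":[0,0,0]},{"claw":0.094,"delta_pos":[0,0,-0.07],"rotation":[0,0,0]},{"claw":0.094,"delta_pos":[0,0,-0.13],"rotation":[0,0,0]},{"claw":0.094,"delta_pos":[0,0,-0.156],"rotation":[0,0,0]},{"claw":0.094,"delta_pos":[0,0,-0.156],"rotation":[0,0,0]}]'
python3 w.py w3
```

```text
clock: 11.48
eef_pos: [447.4, 219.9, 104.0]
eef_rot: [3.14, 0.0, 2.142]
wrist_force: [-0.6, 0.6, -0.2]
finger_gap: 93.7
clock: 12.1
eef_pos: [447.7, 220.0, 261.5]
eef_rot: [3.137, 0.001, 2.142]
wrist_force: [0.2, -0.2, -1.2]
finger_gap: 94.0
[447.66969651 219.99879094 261.54204887] [3.13698048e+00 8.57581094e-04 2.14180357e+00]
```

View pics/w3.png

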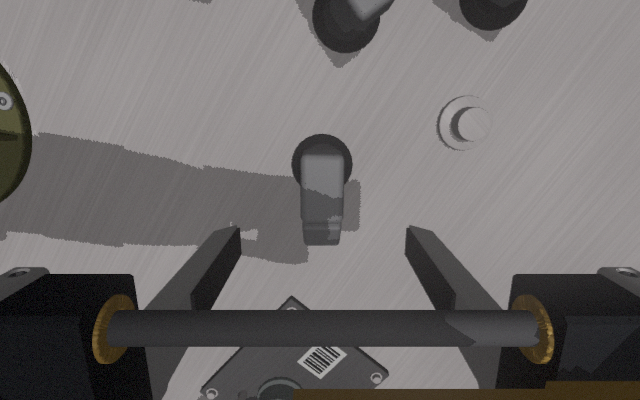

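The scanner is upright and free: foot around (322,163), block over it. Next I go above the stud.

```bash
python3 d.py 507 -202.5 230 45.9
```

```text
dpos [-0.3876 -0.178   0.0296] rot [ 1.8000e-03 -9.0000e-04  1.3407e+00]
t 12.15 [447.2 219.8 259.8] [1.7990e+02 2.0000e-02 1.2272e+02] F [ 0.3 -0.8 -0.6] 94.1 q [ 0.38  0.14  1.58 -0.    1.41 -0.19]
```

```bash

python3 -m pendant '[{"claw":0.094,"delta_pos":[-0.388,-0.178,0.03],"rotation":[0,0,1.34]},{"claw":0.094,"delta_pos":[-0.388,-0.178,0.03],"rotation":[0,0,1.34]},{"claw":0.094,"delta_pos":[-0.388,-0.178,0.03],"rotation":[0,0,1.34]},{"claw":0.094,"delta_pos":[-0.388,-0.178,0.03],"rotation":[0,0,1.34]},{"claw":0.094,"delta_pos":[-0.388,-0.178,0.03],"rotation":[0,0,1.34]},{"claw":0.094,"delta_pos":[-0.388,-0.178,0.03],"rotation":[0,0,1.34]},{"claw":0.094,"delta_pos":[-0.388,-0.178,0.03],"rotation":[0,0,1.34]},{"claw":0.094,"delta_pos":[-0.388,-0.178,0.03],"rotation":[0,0,1.34]},{"claw":0.094,"delta_pos":[-0.388,-0.178,0.03],"rotation":[0,0,1.34]},{"claw":0.094,"delta_pos":[-0.388,-0.178,0.03],"rotation":[0,0,1.34]}]'
python3 w.py w4;python3 - <<'E'
from h import *
T=np.load("pics/w4.npy")
print(proj("wrist",[507,-202.5,126],T),proj("wrist",[587,-119.5,74],T))
E
```

```text
clock: 13.4
eef_pos: [507.1, -201.6, 229.3]
eef_rot: [3.141, -0.002, 0.805]
wrist_force: [0.4, 0.4, 0.4]
finger_gap: 94.2
[ 507.13978585 -201.63324192  229.34451052] [ 3.14129658e+00 -1.62188557e-03  8.04674013e-01]
[322.96032267 195.50802573] [323.07659917  61.77660107]
```

View pics/w4.png

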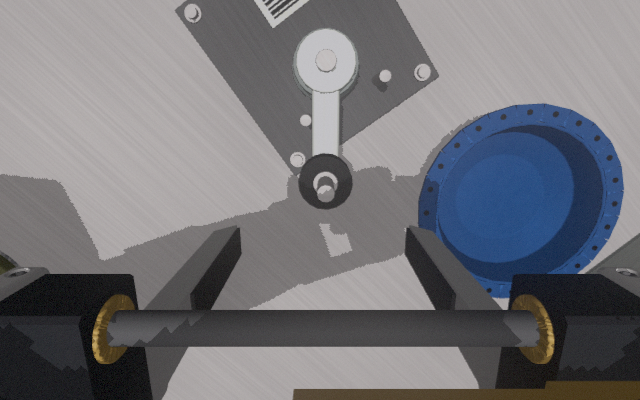

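The wrist view puts the stud top at (325.5,193) and the pivot nut at (326,61), both about 2–3 px from the predictions.

```bash
python3 - <<'E'
from h import *
T=np.load("pics/w4.npy")
S=plane("wrist",325.5,193,126,T);P=plane("wrist",326,61,74,T);print(S,P,np.hypot(*(S-P)[:2]),np.degrees(np.arctan2(*(S-P)[[1,0]])))
E
python3 d.py 508.5 -203 93 45.9
```

```text
[ 510.15043358 -202.40393316  126.        ] [ 589.43475544 -120.89851421   74.        ] 113.70636310548309 -134.2085851067915
dpos [-0.0003  0.0017  0.1366] rot [ 0.0007 -0.0017  0.0034]
t 13.45 [ 507.2 -201.7  229.6] [ 1.7996e+02 -1.0000e-01  4.6100e+01] F [-0.5  0.   0.5] 93.9 q [-0.45  0.27  1.5   0.    1.37  0.32]
```

```bash

python3 -m pendant '[{"claw":0.06,"delta_pos":[0,0.002,0.05],"rotation":[0,0,0]},{"claw":0.05,"delta_pos":[0,0.002,0.09],"rotation":[0,-0.0017,0]},{"claw":0.05,"delta_pos":[0,0.002,0.12],"rotation":[0,-0.0017,0]},{"claw":0.05,"delta_pos":[0,0.002,0.136],"rotation":[0,-0.0017,0]},{"claw":0.05,"delta_pos":[0,0.002,0.136],"rotation":[0,-0.0017,0]},{"claw":0.0,"delta_pos":[0,0.002,0.136],"rotation":[0,-0.0017,0]},{"claw":0.0,"delta_pos":[0,0.002,0.136],"rotation":[0,-0.0017,0]},{"claw":0.0,"delta_pos":[0,0.002,0.136],"rotation":[0,-0.0017,0]},{"claw":0.0,"delta_pos":[0,0.002,0.136],"rotation":[0,-0.0017,0]},{"claw":0.0,"delta_pos":[0,0.002,0.136],"rotation":[0,-0.0017,0]}]' 40
python3 -m pendant '[{"claw":0.0,"delta_pos":[0,0,0],"rotation":[0,0,0]},{"claw":0.0,"delta_pos":[0,0,0],"rotation":[0,0,0]},{"claw":0.0,"delta_pos":[0,0,0],"rotation":[0,0,0]}]'
cat > arc.py <<'E'
from h import *
import sys
from scipy.spatial.transform import Rotation as R
s=manip.read_state();Rc=R.from_euler('xyz',s['eef_rot']);p=s['eef_pos']
piv=np.array([588.3,-120.2]);v=p[:2]-piv;r=np.hypot(*v);phi=np.arctan2(v[1],v[0]);print("phi",np.degrees(phi),"r",r,'gap',s['finger_gap'],'F',s['wrist_force'].round(1))
c=np.append(piv,p[2])
for a in map(float,sys.argv[1:]):
    Q=R.from_euler('z',a); print(a,(Rc.inv().apply(Q.apply(p-c)+c-p)/1000).round(4),(Rc.inv()*Q*Rc).as_rotvec().round(3))
E
python3 arc.py .1 .2 .3 .4 .5 .6 .7 .8 .9 1.0
```

```text
clock: 14.7
eef_pos: [509.1, -203.1, 93.9]
eef_rot: [3.14, -0.0, 0.804]
wrist_force: [0.1, 0.4, 3.1]
finger_gap: 15.1
clock: 15.08
eef_pos: [509.1, -203.1, 93.9]
eef_rot: [3.14, -0.0, 0.804]
wrist_force: [0.2, -1.3, 2.1]
finger_gap: 15.9
phi -133.70339248212136 r 114.68414537489646 gap 15.927817734941236 F [ 0.2 -1.3  2.1]
0.1 [0.0006 0.0114 0.    ] [ 0.   0.  -0.1]
0.2 [0.0024 0.0228 0.    ] [ 0.   0.  -0.2]
0.3 [0.0052 0.0339 0.    ] [ 0.   0.  -0.3]
0.4 [0.0092 0.0446 0.0001] [ 0.     0.001 -0.4  ]
0.5 [0.0142 0.0549 0.0001] [ 0.     0.001 -0.5  ]
0.6 [0.0203 0.0647 0.0001] [ 0.     0.001 -0.6  ]
0.7 [0.0272 0.0738 0.0001] [ 0.     0.001 -0.7  ]
0.8 [0.0351 0.0821 0.0001] [ 0.     0.001 -0.8  ]
0.9 [0.0437 0.0897 0.0001] [ 0.     0.001 -0.9  ]
1.0 [0.0531 0.0963 0.0001] [ 0.     0.001 -1.   ]
```

The stud is gripped (15.9 mm opening). I wind it along the arc.

```bash

python3 -m pendant '[{"claw":0.0,"delta_pos":[0.0006,0.0114,0],"rotation":[0,0,-0.1]},{"claw":0.0,"delta_pos":[0.0024,0.0228,0],"rotation":[0,0,-0.2]},{"claw":0.0,"delta_pos":[0.0052,0.0339,0],"rotation":[0,0,-0.3]},{"claw":0.0,"delta_pos":[0.0092,0.0446,0],"rotation":[0,0,-0.4]},{"claw":0.0,"delta_pos":[0.0142,0.0549,0],"rotation":[0,0,-0.5]},{"claw":0.0,"delta_pos":[0.0142,0.0549,0],"rotation":[0,0,-0.5]}]'
python3 arc.py .1 .2 .3 .4 .45 .5 .55
```

```text
clock: 15.82
eef_pos: [558.1, -231.5, 93.9]
eef_rot: [-3.142, 0.001, 1.305]
wrist_force: [-7.4, -2.6, 5.9]
finger_gap: 15.2
phi -105.17222911794903 r 115.28499943550885 gap 15.194009979869396 F [-7.4 -2.6  5.9]
0.1 [ 0.0006  0.0115 -0.    ] [-0.  -0.  -0.1]
0.2 [ 0.0023  0.0229 -0.    ] [-0.  -0.  -0.2]
0.3 [ 0.0052  0.0341 -0.    ] [-0.  -0.  -0.3]
0.4 [ 0.0092  0.0449 -0.    ] [-0.  -0.  -0.4]
0.45 [ 0.0115  0.0501 -0.    ] [-0.001 -0.    -0.45 ]
0.5 [ 0.0142  0.0553 -0.    ] [-0.001 -0.    -0.5  ]
0.55 [ 0.0171  0.0602 -0.    ] [-0.001 -0.    -0.55 ]
```

```bash

python3 -m pendant '[{"claw":0.0,"delta_pos":[0.0006,0.0115,0],"rotation":[0,0,-0.1]},{"claw":0.0,"delta_pos":[0.0023,0.0229,0],"rotation":[0,0,-0.2]},{"claw":0.0,"delta_pos":[0.0052,0.0341,0],"rotation":[0,0,-0.3]},{"claw":0.0,"delta_pos":[0.0092,0.0449,0],"rotation":[0,0,-0.4]},{"claw":0.0,"delta_pos":[0.0115,0.0501,0],"rotation":[0,0,-0.45]},{"claw":0.0,"delta_pos":[0.0131,0.0532,0],"rotation":[0,0,-0.48]},{"claw":0.0,"delta_pos":[0.0131,0.0532,0],"rotation":[0,0,-0.48]}]'
python3 arc.py .02 .04 .06 .08
```

```text
clock: 16.7
eef_pos: [612.3, -233.7, 93.9]
eef_rot: [-3.14, 0.002, 1.783]
wrist_force: [-7.1, -5.0, 4.3]
finger_gap: 15.3
phi -78.06741752465857 r 116.01248350827663 gap 15.254084302014082 F [-7.1 -5.   4.3]
0.02 [ 0.      0.0023 -0.    ] [-0.   -0.   -0.02]
0.04 [ 0.0001  0.0046 -0.    ] [-0.   -0.   -0.04]
0.06 [ 0.0002  0.007  -0.    ] [-0.   -0.   -0.06]
0.08 [ 0.0003  0.0093 -0.    ] [-0.   -0.   -0.08]
```

Angle is about 0.97–0.98. Now I creep to the stop while watching the force.

```bash

python3 -m pendant '[{"claw":0.0,"delta_pos":[0,0.0012,0],"rotation":[0,0,-0.01]},{"claw":0.0,"delta_pos":[0,0.0023,0],"rotation":[0,0,-0.02]},{"claw":0.0,"delta_pos":[0,0.0023,0],"rotation":[0,0,-0.02]}]'
python3 arc.py .02
python3 -m pendant '[{"claw":0.0,"delta_pos":[0,0.001,0],"rotation":[0,0,-0.01]},{"claw":0.0,"delta_pos":[0,0.002,0],"rotation":[0,0,-0.01]},{"claw":0.0,"delta_pos":[0,0.002,0],"rotation":[0,0,-0.01]}]'
python3 arc.py .02
```

```text
clock: 17.08
eef_pos: [613.8, -233.5, 93.9]
eef_rot: [-3.138, 0.001, 1.802]
wrist_force: [-7.2, -1.7, 5.0]
finger_gap: 15.1
phi -77.32519028768628 r 116.08782635327125 gap 15.072719801616218 F [-7.2 -1.7  5. ]
0.02 [ 0.      0.0023 -0.    ] [-0.   -0.   -0.02]
clock: 17.45
eef_pos: [614.9, -233.2, 93.9]
eef_rot: [-3.136, 0.001, 1.81]
wrist_force: [-8.0, -1.9, 5.2]
finger_gap: 15.5
phi -76.74923836079964 r 116.09492692472678 gap 15.467730928094701 F [-8.  -1.9  5.2]
0.02 [ 0.      0.0023 -0.    ] [-0.   -0.   -0.02]
```

```bash

python3 -m pendant '[{"claw":0.0,"delta_pos":[0,0.002,0],"rotation":[0,0,-0.01]},{"claw":0.0,"delta_pos":[0,0.003,0],"rotation":[0,0,-0.01]},{"claw":0.0,"delta_pos":[0,0.003,0],"rotation":[0,0,-0.01]}]'
python3 arc.py .02
python3 -m pendant '[{"claw":0.0,"delta_pos":[0,0.002,0],"rotation":[0,0,-0.01]},{"claw":0.0,"delta_pos":[0,0.003,0],"rotation":[0,0,-0.01]},{"claw":0.0,"delta_pos":[0,0.003,0],"rotation":[0,0,-0.01]}]'
python3 arc.py .02
```

```text
clock: 17.82
eef_pos: [616.5, -232.8, 93.9]
eef_rot: [-3.134, -0.0, 1.818]
wrist_force: [-13.4, -1.4, 5.9]
finger_gap: 15.4
phi -75.95931993328509 r 116.11339462496926 gap 15.446019740655762 F [-13.4  -1.4   5.9]
0.02 [ 0.      0.0023 -0.    ] [ 0.   -0.   -0.02]
clock: 18.2
eef_pos: [616.7, -232.8, 93.8]
eef_rot: [-3.128, -0.002, 1.826]
wrist_force: [-24.0, -1.7, 10.3]
finger_gap: 15.4
phi -75.82406085227325 r 116.13996639535503 gap 15.37397168545506 F [-24.   -1.7  10.3]
0.02 [ 0.      0.0023 -0.    ] [ 0.   -0.   -0.02]
```

The stop is reached: 24 N, and the position has stopped advancing at 57.9° of travel (≈1.01 rad). I'll verify with a hold and a picture.

```bash

python3 -m pendant '[{"claw":0.0,"delta_pos":[0,0.0012,0],"rotation":[0,0,0]},{"claw":0.0,"delta_pos":[0,0.0012,0],"rotation":[0,0,0]},{"claw":0.0,"delta_pos":[0,0.0012,0],"rotation":[0,0,0]},{"claw":0.0,"delta_pos":[0,0.0012,0],"rotation":[0,0,0]}]'
python3 arc.py .02; python3 w.py w5; python3 - <<'E'
from cell import manip
import cv2,numpy as np
for n in("scene","top"): cv2.imwrite(f"pics/{n}2.png",manip.camera(n)[:,:,::-1])
a=cv2.imread("pics/top2.png");s=cv2.imread("pics/scene2.png");w=cv2.imread("pics/w5.png")
cv2.imwrite("pics/c5.png",np.vstack([np.hstack([cv2.resize(s,(400,250)),cv2.resize(a,(400,250))]),cv2.resize(w[:,0:640],(800,500))[:340]]))
print(manip.read_state()['wrist_force'],manip.read_state()['qd'].round(3))
E
```

```text
clock: 18.7
eef_pos: [616.4, -232.8, 93.9]
eef_rot: [-3.125, -0.003, 1.823]
wrist_force: [-14.6, -0.5, 8.0]
finger_gap: 15.0
phi -75.98481987961924 r 116.0936153144919 gap 15.027428404668953 F [-14.6  -0.5   8. ]
0.02 [ 0.      0.0023 -0.    ] [ 0.   -0.   -0.02]
[ 616.41543105 -232.83769375   93.87575628] [-3.12477069e+00 -2.98038274e-03  1.82349802e+00]
[-14.40393977  -0.58815039   7.37314588] [-0.001 -0.001 -0.001 -0.    -0.001 -0.002]
```

View pics/c5.png

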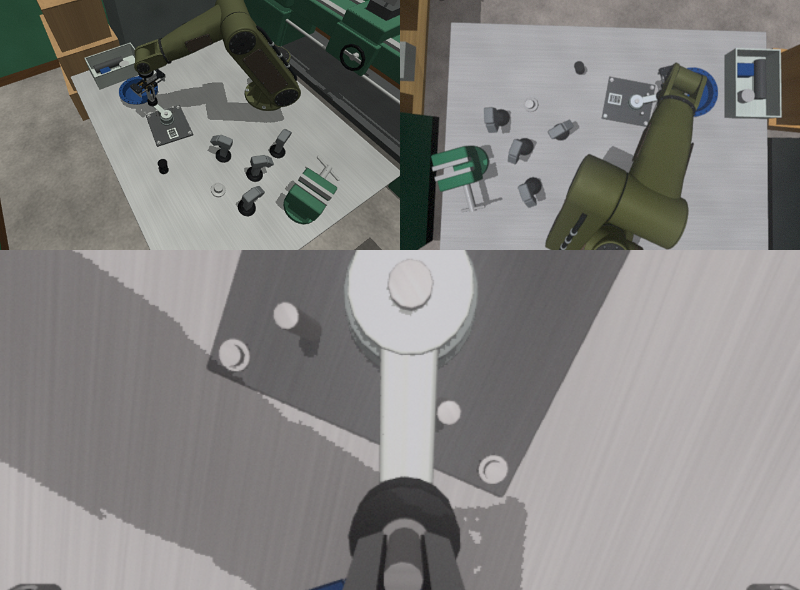

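The arm touches the stop pin at (449,412) in the wrist panel. It is pushed with 14.6 N, above the ~9 N spring force, and nothing is moving. The scanner stands clear. Handing in.

```bash
python3 -c "
from cell import manip
print(manip.sign_off());s=manip.read_state();print(s['clock'],s['eef_pos'],s['wrist_force'])"
```

```text
the job is handed in; nothing more can be done
None
the job is handed in; nothing more can be done
```

I booked in the tensioner and handed the job in at about 19 s of the 67 s allowed. No verdict comes back, so this rests on my own checks.

- **Scan:** I took the scanner farthest to the right and aimed it at the label from about 20 cm. I held it still for 2.5 s. The label corners in the wrist picture were within 2 px of where they should be, and the scanner was not tilted in the fingers.
- **Put down:** I lowered it until the bench pushed back with about 11 N, then let go. The wrist and top pictures afterwards show it standing upright and clear of everything.
- **Tensioner:** I pinched the stud and wound the arm about 1.0 rad. The wrist picture shows it touching the stop pin. It was still at the last check, with about 14.5 N of wrist push (the spring needs about 9 N) and the fingers set to grip at 40 N.
- **Bystanders:** I didn't measure the collar, spring and dish afterwards, but none of my moves touched them and nothing looks moved in the last pictures.
- **Disagreements:** The wrist and top cameras differed by 3–5 mm on some positions. I averaged them, and that was well inside what the aim and grasps allowed. The state could not be read after handing in.

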